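# Stack spring cups on a washing carrier and lock its keeper

### The arm

A 7-joint arm with a two-finger parallel gripper is mounted at the origin on a cart in front of the work surface, level with it; the furniture and walls round the work are solid. World frame = base frame: x ahead of the robot, y to its left, z up, the work surface at z = 0. Lengths are in mm, angles in rad, forces in N, time in s.
With the tool pointing down it reaches from about 400 to 900 mm from the base axis. Payload 5.6 kg.
Tool frame: the origin (TCP) lies midway between the tips of the shut fingers; the grasp point (between the pads) lies 19 mm behind it; x points along the fingers, y is the direction in which the jaws open and shut, and the axes are right-handed (so a half turn about x gives the same grasp; the last joint's range is limited). The gripper opens to 92 mm and grips with 3 to 60 N. Pads are 20 mm wide; open, the fingers measure 128 mm over their backs; the gripper's body (75 mm by 189 mm) begins 69 mm behind the grasp point.
Start: joints at [-1.345, 0.468, -0.012, 1.603, 0.006, 1.071, -0.056], TCP at [172.665, 626.654, 214.592] pointing down, gripper open.
Joint ranges: [-2.53, 2.53], [-0.31, 2.02], [-1.57, 1.55], [0.28, 2.44], [-1.29, 4.43], [0.15, 1.84], [-2.92, 2.92]. Speed limits (rad/s): [2.57, 2.57, 3.14, 3.14, 3.14, 3.14, 3.14].

### API

Orientations are given as a rotation vector (axis times angle).
In Python, from cell import robot, grip, kin, viewer gives the robot as it stands. Calls block until the motion is done:
- robot.movep(position, orientation): joint-space move of the TCP to a pose.
- robot.servo_line(position, feed=150, rotation=None): straight line of the TCP; rotation=None keeps the orientation; feed is the mean speed in mm/s.
- robot.goto_joints(angles): joint-space move.
- grip(opening, newtons=None): opening from 0.0 (shut) to 1.0 (fully open); newtons is the grip in N (None keeps the last); returns when the fingers have stopped.
- robot.hold(seconds).
- kin.ik(position, orientation): joint angles nearest the present ones, or None.
- robot.observe(): the state.
- viewer.read_camera(name): name is "side" or "top"; returns the picture (384x512x3 uint8, red, green, blue); there is no depth.
- viewer.camera_info(name): a dict with "camera_matrix" (3x3 intrinsics, pixels), "k1" (the pictures are not rectified: a ray, as slopes to the right and down, at radius r is drawn at 1 + k1 r^2 times it, then the intrinsics apply), "R" (3x3) and "t" (3): a world point X has camera coordinates R X + t. Camera axes: x right, y down, z forward; pixel columns grow to the right and rows downward; lengths in mm; the calibration is good to about 2 mm. A picture is of the moment at which its call begins. camera_info takes no time and is no camera call.
A pose or a line that the arm cannot do raises robot.IKError and nothing moves.
- robot.job_done(): hands the job in, once; it reports no verdict.
Trained networks look in the newest picture that a camera, given by its name, has taken for a name from the list of things; names that differ only in an ending like _2 or _b are one class to them, and where a whole thing is asked for, a point or a joint stands for the part that bears it (a point fixed in the world has none). Each returns a list of dicts, best first, with "confidence" (0 to 1); they miss things now and then, are a little off and sometimes report something else, mostly with a low value. They report only what shows in the picture. A call takes as long as a camera call. They do not tell look-alikes from the thing itself.
- viewer.silhouettes(name, camera): "mask" (384x512 bool, what is visible of it).
- viewer.pinpoint(name, camera): "at" ([x, y, z] in mm, in the coordinates of the camera as it stood for that picture, good to about 4 mm: a listed point, or the origin of a listed thing).
The state is a dict: "t": time; "joints": joint angles; "joint_velocities": joint speeds; "joint_torque": joint torques, N m; "tcp_pos": TCP position; "tcp_rot": TCP orientation; "contact_force": force on the tool from outside, world axes, zero at the start; "wrist_torque": the same for the moment, N m; "grip_width": opening from 0.0 (shut) to 1.0 (fully open).
Only numpy, scipy, OpenCV 4.12 (cv2) and the standard library are available. Lean on these libraries where they do the work, as an engineer would, in place of code of your own. Each camera call takes 0.05 s, during which the arm holds its last target.

### The job

Load the washing carrier: nest the two loose steel spring cups, open side down, one after the other over the cup that is already on the carrier's peg, so that all three sit fully home in one upright stack. Then take the red knob of the lock plunger, pull the pin out of its hole, slide the keeper away from you along the tube to the next hole, where its arm covers the stack, and let the pin drop fully home there. Finish still gripping the knob with the pin held home and do not let go (I shall tighten the clamp screw meanwhile); leave the brass weight, the ring gauge and the yellow screwdriver where they are.

Things in the scene. Friction and masses are not known exactly. Their poses are not given: they have to be found in the camera images.
- carrier: Heavy washing carrier on rubber feet, does not move: base plate 256 x 150 mm, its top 14 mm above the bench. Origin: centre of its underside; x along the carrier, away from the robot (within 25 degrees of the robot's x), y left, z up. White peg at x 0, y +42 mm. Square tube 30 x 30 mm along x at y -44 mm between grey end blocks (beyond x -109 and +109 mm, 86 mm high).
- peg_top (a point): Centre of the flat top of the white tapered peg (43 mm across there), 29 mm above the bench. A cup fully home on the peg has its rim 17 mm above the bench, the second cup then 33 mm, the third 49 mm (its crown 77 mm).
- middle_hole (a point): Centre of the middle one of three round 10 mm lock holes in the tube's upper face, 80 mm above the bench, beside the peg. The other two lie 80 mm before and 80 mm beyond it along the carrier's x.
- keeper (a joint): Slide of the keeper (aluminium sleeve on the tube, with the steel arm) along the carrier's +x, m. 0 = parked at the hole nearest the robot, where it starts locked; 0.080 = at the middle hole, arm over the stack; 0.160 = far hole, stack open again. With the pin out it slides with about 2 N of friction and stays where it is left.
- keeper_tip (a point): Centre, on the underside, of the 38 mm disc that ends the keeper's flat arm; 84 mm above the bench. The arm, 26 mm wide and 8 mm thick, runs along the carrier's y from the sleeve under the knob (50 mm long, screw heads to 95 mm above the bench). Parked, it stands 80 mm on the robot's side of the peg; closed, centred over the stack, 7 mm above it.
- plunger (a joint): Lift of the lock plunger on the keeper, m: 0 = home (8 mm round-nosed pin 8 mm deep in the hole); 0.014 = pulled up to its stop. Above 0.008 the pin is clear and the keeper can slide. A spring presses it down, 4 N at home, 7.5 N at the stop. Let down between holes, the nose rides on the tube and drops in at the next hole; it enters from within about 2 mm.
- knob: Round red ribbed knob of the lock plunger, 24 mm across, 20 mm high, axis upright, over the tube; grip it round its sides from above. It moves with plunger and keeper. Origin on its axis, 80 mm above the bench when the pin is home; axes as the carrier's.
- knob_mid (a point): Middle of the red knob, on its axis: 114 mm above the bench when the pin is home (the knob then reaches from 103 to 123 mm).
- cup_0: Bright steel spring cup, three alike: hollow cone, open end down, closed crown up, 28 mm high, about 0.11 kg. Collar 58 mm across over the lowest 12 mm (grip here); wall tapers above to 43 mm. A boss inside stops the next cup: nested cups step up 16 mm, collars 4 mm apart, 1 mm side play, self-centring. Origin: centre of the open rim (underside). Starts home on the peg.
- cup_1: Bright steel spring cup, three alike: hollow cone, open end down, closed crown up, 28 mm high, about 0.11 kg. Collar 58 mm across over the lowest 12 mm (grip here); wall tapers above to 43 mm. A boss inside stops the next cup: nested cups step up 16 mm, collars 4 mm apart, 1 mm side play, self-centring. Origin: centre of the open rim (underside). Starts loose on the bench.
- cup_2: Bright steel spring cup, three alike: hollow cone, open end down, closed crown up, 28 mm high, about 0.11 kg. Collar 58 mm across over the lowest 12 mm (grip here); wall tapers above to 43 mm. A boss inside stops the next cup: nested cups step up 16 mm, collars 4 mm apart, 1 mm side play, self-centring. Origin: centre of the open rim (underside). Starts loose on the bench.
- machine_corner (a point): Front right corner, at bench height, of the fixed black spring testing machine behind the work, over 1 m high: an obstacle. From this point it fills the bench 514 mm to the left (+y) and 640 mm away from the robot (+x); its front slopes back. Keep the whole arm clear, most of all when swinging between the cups and the carrier.
- weight_1: Bystander: brass-coloured calibration weight, 34 mm across, 42 mm high. Origin: centre of its underside.
- ring_gauge: Bystander: steel ring gauge lying flat, 52 mm across, 14 mm high. Origin: centre of its underside.
- screwdriver_1: Bystander: screwdriver with a yellow handle lying flat, 175 x 25 x 24 mm. Origin: centre of its underside.
Things that resemble listed ones, but are neither listed nor needed, are in the scene too. What is shaped like the cup_0 but black is not meant.

How it is judged:
By the outcome, as a careful person would: the job done as asked, in the order asked, and still so for the second after the job is handed in, while the arm keeps its last pose, push and grip.
It also fails if it takes over 72 s, if anything falls off the work surface, if the arm or the gripper's body presses on something with over 40 N, if the wrist force passes 120 N, or if a joint passes its speed limit or range.

## Working session

There is one attempt and no reset: what is moved stays moved. The work goes in short steps, each a Python script; the robot and the scene stay as the last script left them, time stands still between calls to the robot, and variables do not carry over. Pictures are saved under pics/ and viewed, and the job is handed in when it is done.

```bash
ls; mkdir -p pics
python3 - <<'E'
from cell import robot, grip, kin, viewer
import cv2
for c in("side","top"):
    im=viewer.read_camera(c); cv2.imwrite(f"pics/{c}0.png",cv2.resize(im[:,:,::-1],(800,600),interpolation=cv2.INTER_CUBIC))
    i=viewer.camera_info(c); print(c,i)
    for n in("carrier","peg_top","middle_hole","keeper_tip","knob_mid","cup_0","machine_corner","weight_1","ring_gauge","screwdriver_1"):
        import numpy as np
        R=np.array(i["R"]);t=np.array(i["t"])
        print(c,n,[(np.round(R.T@(np.array(d["at"])-t)).tolist(),round(d["confidence"],2)) for d in viewer.pinpoint(n,c)])
print(robot.observe())
E
```

```text
pics
side {'camera_matrix': array([[387.53620209,   0.        , 254.85095601],
       [  0.        , 387.53620209, 194.19630551],
       [  0.        ,   0.        ,   1.        ]]), 'k1': -0.0856329994102516, 'R': array([[ 0.83439074, -0.55091165,  0.01698393],
       [-0.27405534, -0.44141521, -0.85442746],
       [ 0.47821101,  0.70827182, -0.51929304]]), 't': array([-563.86381969,  187.36591436, 1088.19433569])}
side carrier [([538.0, -370.0, -2.0], 0.78)]
side peg_top [([550.0, -326.0, 31.0], 0.79)]
side middle_hole [([521.0, -413.0, 76.0], 0.63)]
side keeper_tip [([478.0, -300.0, 81.0], 0.93)]
side knob_mid [([445.0, -385.0, 110.0], 0.47)]
side cup_0 [([478.0, -3.0, 1.0], 0.72), ([755.0, -295.0, -0.0], 0.66), ([476.0, 177.0, -1.0], 0.54)]
side machine_corner []
side weight_1 [([450.0, -119.0, -3.0], 0.41)]
side ring_gauge [([464.0, 304.0, -0.0], 0.46)]
side screwdriver_1 [([476.0, -592.0, -0.0], 0.88)]
top {'camera_matrix': array([[378.69626673,   0.        , 251.26891101],
       [  0.        , 378.69626673, 184.63220647],
       [  0.        ,   0.        ,   1.        ]]), '
[... 859 characters left out ...]
ints': array([-1.34502639,  0.46748733, -0.01159796,  1.60272199,  0.00597795,
        1.07141549, -0.05629985]), 'joint_velocities': array([-1.36283473e-03,  3.99419638e-04, -5.59494390e-04,  2.33591063e-04,
       -1.00225368e-03, -3.14191407e-05,  1.68341542e-03]), 'joint_torque': array([-5.07894983e-04, -5.20420718e+01, -1.34399347e-02, -2.44056147e+01,
       -5.68553258e-02,  1.11764602e-02,  7.73087237e-06]), 'tcp_pos': array([172.64003621, 626.64424294, 214.59146211]), 'tcp_rot': array([ 0.21104199,  1.56045218, -0.21104094]), 'contact_force': array([1.08836493, 0.05495978, 0.04616642]), 'wrist_torque': array([-0.07781954,  0.01270263, -0.00597825]), 'grip_width': 1.0012183957750838}
```

View pics/side0.png

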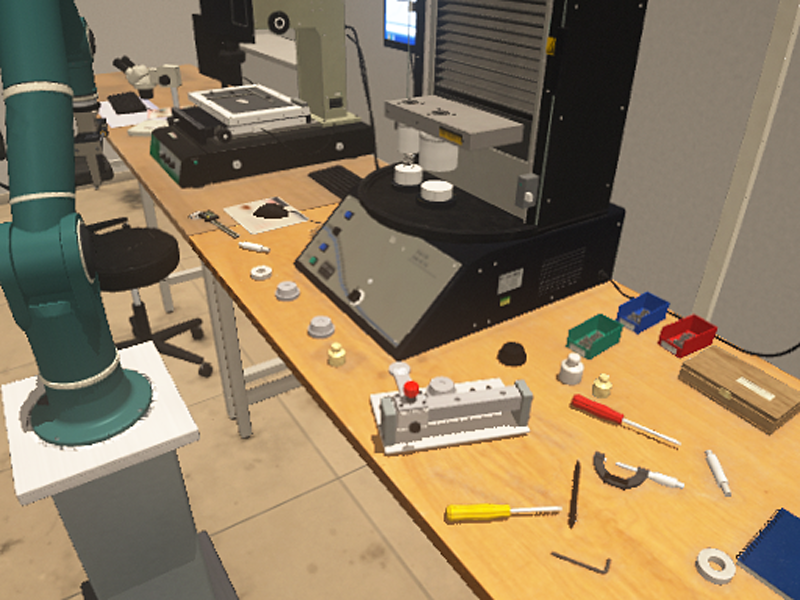

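View pics/top0.png

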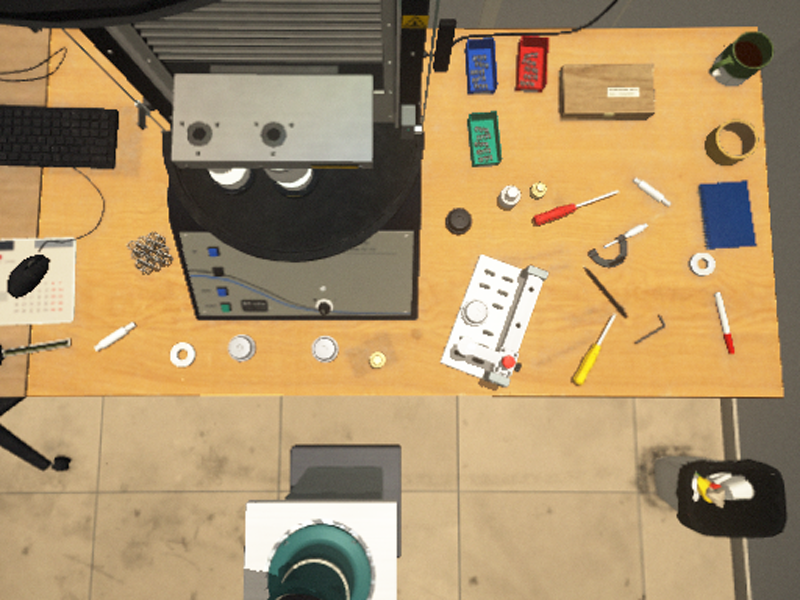

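```bash
cat > h.py <<'E'
import numpy as np, cv2
from scipy.optimize import minimize, least_squares
from cell import robot, grip, kin, viewer
def proj(c,X):
    i=viewer.camera_info(c); K=i["camera_matrix"]; P=np.asarray(X,float)@np.array(i["R"]).T+i["t"]
    s=P[:,:2]/P[:,2:]; s=s*(1+i["k1"]*(s**2).sum(1,keepdims=True)); return s@K[:2,:2].T+K[:2,2]
def pin(n,c):
    i=viewer.camera_info(c); return [(np.round(np.array(i["R"]).T@(np.array(d["at"])-i["t"]),1),round(d["confidence"],2)) for d in viewer.pinpoint(n,c)]
def rings(p,prof):
    a=np.linspace(0,2*np.pi,40,endpoint=False)
    return np.array([[p[0]+r*np.cos(q),p[1]+r*np.sin(q),p[2]+z] for r,z in prof for q in a])
CUP=[(29,0),(29,12),(21.5,28)]; KNOB=[(12,-11),(12,9)]
def soft(c,p,prof,S=8):
    h=cv2.convexHull(proj(c,rings(p,prof)).astype(np.float32))[:,0]
    m=np.zeros((384*S,512*S),np.uint8); cv2.fillConvexPoly(m,np.round((h+.5)*S-.5).astype(np.int32),1)
    return m.reshape(384,S,512,S).mean((1,3))
def fit(masks,p0,prof,rng=10):
    """masks {cam:mask}; fit x,y at fixed z: minimise area difference"""
    def f(q): return sum(np.abs(soft(c,[q[0],q[1],p0[2]],prof,4)-m).sum() for c,m in masks.items())
    best=minimize(f,p0[:2],method="Nelder-Mead",options=dict(initial_simplex=[p0[:2],[p0[0]+6,p0[1]],[p0[0],p0[1]+6]],xatol=.1,fatol=.2))
    return best.x,best.fun,sum(m.sum() for m in masks.values())
def shot(name,c,box=None,k=None,marks=()):
    im=viewer.read_camera(c)[:,:,::-1].copy()
    x0,y0,x1,y1=box or (0,0,512,384); k=k or min(800/(x1-x0),600/(y1-y0))
    o=cv2.resize(im[y0:y1,x0:x1],None,fx=k,fy=k,interpolation=cv2.INTER_CUBIC)
    for u,v in marks: cv2.drawMarker(o,(int((u+.5-x0)*k),int((v+.5-y0)*k)),(0,0,255),cv2.MARKER_CROSS,9,1)
    cv2.imwrite(f"pics/{name}.png",o)
E
python3 - <<'E'
from h import *
T={"cup@near":("cup_0",[472,-3,0],CUP),"cup@far":("cup_0",[474,175,0],CUP),"cup@peg":("cup_0",[549,-330,17],CUP),"knob":("knob_mid",[443,-384,114],KNOB)}
ims={}
for c in("side","top"):
    im=viewer.read_camera(c)
    S={n:viewer.silhouettes(n,c) for n in("cup_0","knob_mid")}
    ims[c]=S
for k,(n,p,prof) in T.items():
    M={}
    for c in ims:
        g=soft(c,p,prof)>.5
        b=max(ims[c][n],key=lambda d:(d["mask"]&g).sum(),default=None)
        if b is not None and (b["mask"]&g).sum()>.3*g.sum(): M[c]=b["mask"]; print(k,c,fit({c:b["mask"]},p,prof))
    print(k,list(M),fit(M,p,prof) if M else None)
shot("crop_top_cups","top",(130,200,260,245)); shot("crop_car","top",(280,155,355,255)); shot("crop_side","side",(150,160,350,300))
E
```

```text
cup@near side (array([470.73254395,  -3.465271  ]), np.float64(40.1875), np.int64(178))
cup@near top (array([470.11096954,  -5.42263412]), np.float64(12.5625), np.int64(236))
cup@near ['side', 'top'] (array([470.07922363,  -5.14544678]), np.float64(54.125), np.int64(414))
cup@far side (array([474.88807154, 173.63984394]), np.float64(19.75), np.int64(158))
cup@far top (array([473.51513672, 176.45092773]), np.float64(32.75), np.int64(219))
cup@far ['side', 'top'] (array([474.01094055, 175.0195694 ]), np.float64(55.3125), np.int64(377))
cup@peg top (array([ 547.50471497, -331.3008728 ]), np.float64(23.3125), np.int64(224))
cup@peg ['top'] (array([ 547.50471497, -331.3008728 ]), np.float64(23.3125), np.int64(224))
knob side (array([ 444.37036133, -381.55993652]), np.float64(17.75), np.int64(93))
knob top (array([ 443.82635498, -382.27944946]), np.float64(10.75), np.int64(49))
knob ['side', 'top'] (array([ 444.32879639, -381.65908813]), np.float64(29.25), np.int64(142))
```

```bash
python3 -c "
import cv2,numpy as np
a=cv2.imread('pics/crop_top_cups.png');b=cv2.imread('pics/crop_side.png');b=cv2.resize(b,(400,280))
print(a.shape)"
```

```text
(277, 800, 3)
```

View pics/crop_top_cups.png

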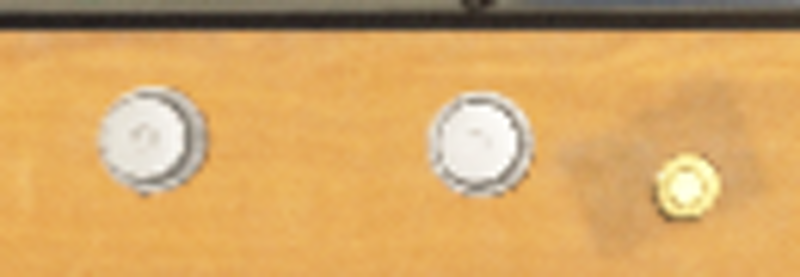

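View pics/crop_side.png

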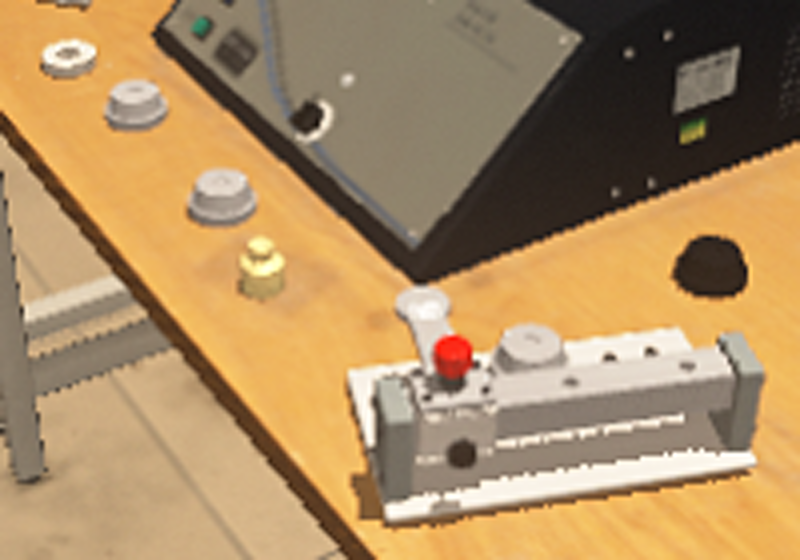

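View pics/crop_car.png

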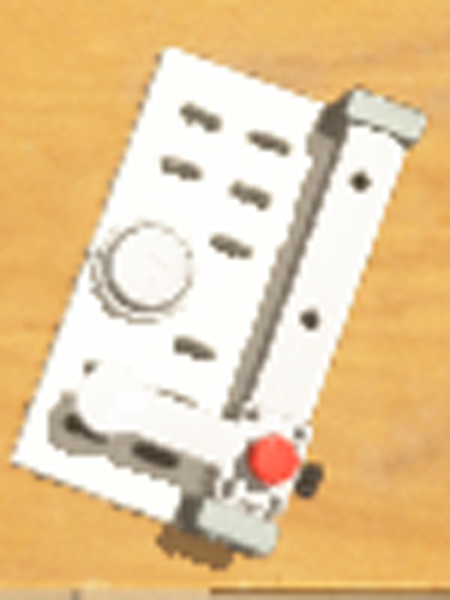

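The top picture shows the two bright steel cups at about (154,222) and (208,223). The black look-alike is at about (293,141) and is ruled out by colour. The third steel cup sits on the peg at (304,199). The ring gauge and the weight are clearly different shapes. The keeper is parked, and the two free holes show at (331,208) and (339,185). Next I fit the carrier pose and check reachability.

```bash
cat >> h.py <<'E'
def cp(car,P):
    x,y,a=car; P=np.atleast_2d(np.asarray(P,float)); c,s=np.cos(a),np.sin(a)
    return np.c_[x+c*P[:,0]-s*P[:,1],y+s*P[:,0]+c*P[:,1],P[:,2]]
def rot(a):
    from scipy.spatial.transform import Rotation as Rn
    c,s=np.cos(a),np.sin(a); return Rn.from_matrix(np.array([[0,c,s],[0,s,-c],[-1,0,0]])).as_rotvec()
def st():
    o=robot.observe(); print("t %.2f tcp"%o["t"],np.round(o["tcp_pos"],1),"F",np.round(o["contact_force"],1),"M",np.round(o["wrist_torque"],2),"w %.3f"%o["grip_width"]); return o
E
python3 - <<'E'
from h import *
ft=lambda u,v:(280+u/6-.5,155+v/6-.5); fs=lambda u,v:(150+u/4-.5,160+v/4-.5)
obs=[("top",(0,-44,80),ft(310,320)),("top",(80,-44,80),ft(360,182)),("top",(-80,-44,123),ft(271,460)),("top",(0,42,45),ft(150,265)),
("top",(128,75,14),ft(172,48)),("top",(-128,75,14),ft(15,463)),
("side",(0,-44,80),fs(571,381)),("side",(80,-44,80),fs(688,366)),("side",(-80,-44,114),fs(453,356)),("side",(0,42,45),fs(533,334))]
def f(p,cams=("top","side")): return np.concatenate([(proj(c,cp(p,[P]))[0]-uv) for c,P,uv in obs if c in cams])
for cams in(("top",),("side",),("top","side")):
    r=least_squares(f,[535,-372,-.37],args=(cams,),loss="soft_l1"); print(cams,r.x,np.round(f(r.x,cams).reshape(-1,2),1).tolist())
car=r.x
for P in[(0,42,29),(0,-44,80),(-80,-44,114),(-80,42,84)]: print(P,cp(car,[P])[0].round(1))
print([x for x in dir(kin) if x[0]!="_"],[x for x in dir(robot) if x[0]!="_"]); st()
def t(n,p,a): 
    q=kin.ik(p,rot(a)); print(n,round(np.degrees(a)),None if q is None else np.round(q,2))
peg=cp(car,[(0,42,0)])[0]; kn=cp(car,[(-80,-44,0)])[0]; k2=cp(car,[(0,-44,0)])[0]
for d in(90,-90): t("near",[470.5,-4.5,4],np.radians(d)); t("far",[474,175,4],np.radians(d))
for d in(155,-25): t("peg",[peg[0],peg[1],36],car[2]+np.radians(d))
for d in(0,180,90,-90): t("kn",[kn[0],kn[1],99],car[2]+np.radians(d)); t("k2",[k2[0],k2[1],112],car[2]+np.radians(d))
E
```

```text
('top',) [ 5.33285341e+02 -3.69888829e+02 -3.73186771e-01] [[0.1, 0.1], [0.3, 0.2], [0.7, 0.2], [0.2, 0.4], [-0.7, -0.7], [-1.0, -0.3]]
('side',) [ 5.36752236e+02 -3.68658461e+02 -3.74737444e-01] [[0.1, -0.2], [-0.2, -0.2], [0.0, -0.4], [0.1, 1.7]]
('top', 'side') [ 5.34558688e+02 -3.69855047e+02 -3.70728032e-01] [[0.1, -0.3], [0.2, -0.3], [0.7, -0.3], [0.2, 0.0], [-0.8, -1.1], [-1.0, -0.6], [-0.2, 0.4], [-0.5, 0.2], [-0.3, 0.2], [-0.4, 2.2]]
(0, 42, 29) [ 549.8 -330.7   29. ]
(0, -44, 80) [ 518.6 -410.9   80. ]
(-80, -44, 114) [ 444.1 -381.9  114. ]
(-80, 42, 84) [ 475.2 -301.7   84. ]
['ik'] ['IKError', 'goto_joints', 'hold', 'job_done', 'movep', 'observe', 'servo_line']
t 1.55 tcp [172.6 626.7 214.6] F [ 0.2 -1.2 -0.9] M [ 0.01 -0.04 -0.01] w 0.999
near 90 [-0.23  0.53  0.2   2.17 -0.23  0.46  1.72]
far 90 [-0.51  0.56  0.11  2.08 -0.12  0.5   1.26]
near -90 [-0.49  0.57  0.52  2.19 -0.58  0.52 -1.09]
far -90 [-0.81  0.6   0.48  2.1  -0.52  0.55 -1.51]
peg 134 [ 0.96  0.79 -0.68  1.7   0.62  0.87  2.35]
peg -46 [-0.03  0.79  0.74  1.77 -0.69  0.86  0.23]
kn -21 [ 0.11  0.6   0.73  1.89 -0.52  0.86  0.74]
k2 -21 [ 0.1   0.71  0.77  1.69 -0.57  0.98  0.7 ]
kn 159 [ 1.28  0.69 -0.85  1.81  0.63  0.94  2.91]
k2 159 [-0.15  1.05  1.34  1.7  -1.07  1.3  -2.1 ]
kn 69 [ 0.11  0.59  0.73  1.89 -0.52  0.86  2.3 ]
k2 69 [ 0.03  0.75  0.88  1.69 -0.67  1.02  2.35]
kn -111 [-0.12  0.78  1.11  1.9  -0.84  1.02 -0.57]
k2 -111 [-0.08  0.88  1.11  1.7  -0.87  1.14 -0.65]
```

Run:
```python
from h import *
robot.goto_joints([-.35,.3,0,2.1,0,np.pi-2.4,-1.92]); st()
R=rot(-np.pi/2)
print(np.round(kin.ik([474,175,60],R),2))
robot.movep([474,175,60],R); st(); print(np.round(robot.observe()["joints"],2))
shot("g1_side","side",(130,80,330,230));
```

```text
t 3.62 tcp [455.9 131.6 125.2] F [-0.6  0.6 -0.1] M [0.04 0.11 0.04] w 1.005
[-0.41  0.46 -0.01  2.06  0.01  0.62 -2.  ]
t 4.04 tcp [473.2 175.6  59.2] F [ 1.2 -1.  -0. ] M [-0.02  0.15 -0.01] w 1.000
[-0.41  0.46 -0.01  2.06  0.01  0.62 -2.  ]
```

View pics/g1_side.png

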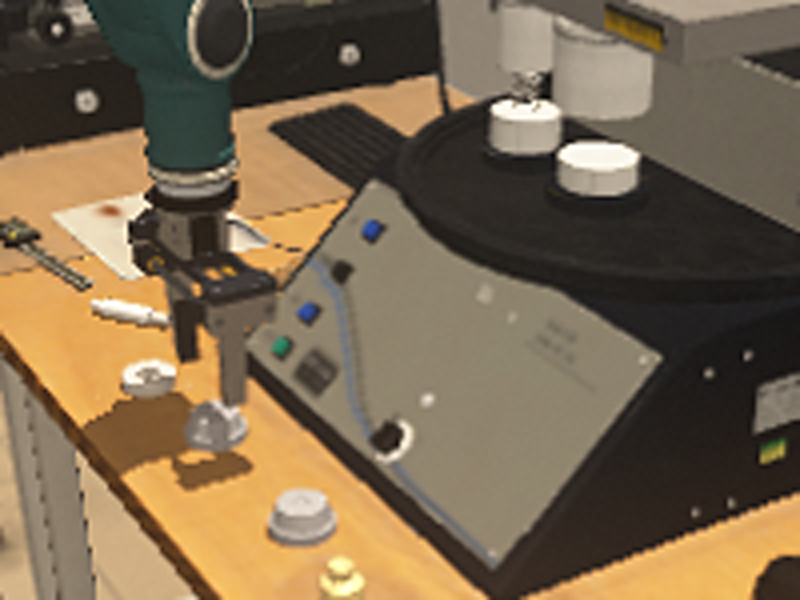

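The open jaws stand over the far cup (crop (215,425)) and clear of the machine. Descending to grip.

Run:
```python
from h import *
robot.servo_line([474,175,20],120); st()
robot.servo_line([474,175,4],50); st()
print(grip(0.4,25)); st()
robot.servo_line([474,175,60],120); st()
shot("g2_side","side",(130,80,330,230));
```

```text
t 4.58 tcp [474.4 174.6  20.7] F [-0.3  0.1  0.2] M [0.03 0.11 0.01] w 1.002
t 5.04 tcp [473.8 174.9   3.7] F [0.  0.6 0.4] M [-0.01  0.14  0.01] w 1.001
False
t 5.67 tcp [474.1 175.1   4.1] F [-1.1  0.9  1. ] M [ 0.06  0.18 -0.01] w 0.621
t 6.29 tcp [473.7 174.8  59.8] F [-0.1 -0.2 -1. ] M [-0.06  0.17  0.06] w 0.621
```

View pics/g2_side.png

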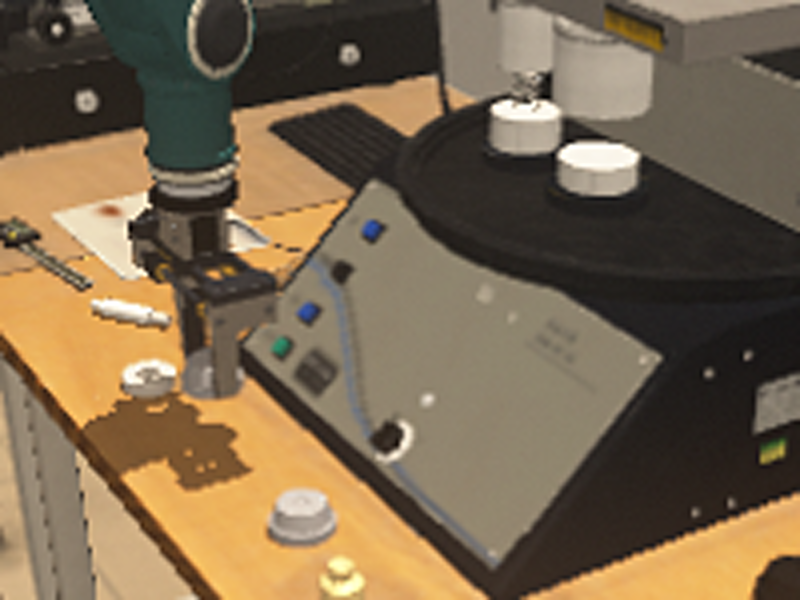

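The cup is in the jaws (57 mm wide). Next: retract, swing clear of the machine, and hover over the peg.

```bash
cat >> h.py <<'E'
CAR=np.array([534.2,-369.8,-.372]); PEG=cp(CAR,[(0,42,0)])[0][:2]; JA=CAR[2]+np.radians(-25)
SW=lambda q0,q6:robot.goto_joints([q0,.13,0,2.15,0,np.pi-2.28,q6])
E
python3 - <<'E'
from h import *
print(PEG)
SW(-.41,-2.0); st(); SW(.5,JA+.5); st()
robot.movep([PEG[0],PEG[1],110],rot(JA)); st(); print(np.round(robot.observe()["joints"],2))
shot("p1_side","side",(200,180,360,300)); shot("p1_top","top",(240,140,380,250))
E
```

```text
[ 549.46613321 -330.67270548]
t 6.98 tcp [404.2 139.3 184. ] F [ 0.5  0.8 -1.4] M [-0.02  0.22  0.04] w 0.619
t 8.48 tcp [ 358.2 -232.9  184. ] F [-0.4  0.5 -1.4] M [-0.09  0.13  0.02] w 0.615
t 9.39 tcp [ 548.9 -329.9  110.1] F [-0.5 -0.2 -0.3] M [-0.08  0.17 -0.01] w 0.620
[ 0.48  0.57  0.01  1.71 -0.01  0.87 -0.31]
```

View pics/p1_side.png

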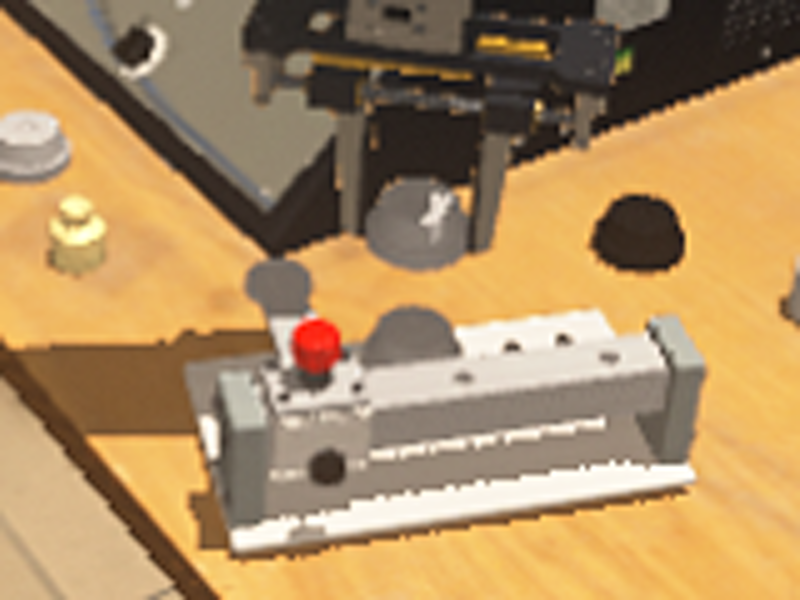

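View pics/p1_top.png

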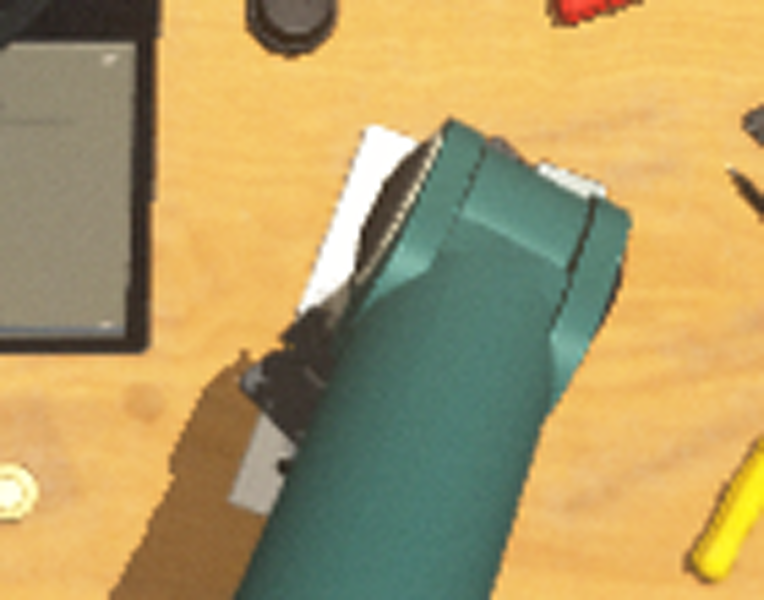

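Run:
```python
from h import *
st()
im=viewer.read_camera("side")
ms=viewer.silhouettes("cup_0","side")
print(proj("side",[[549.2,-330.3,106],[549.2,-330.3,134],[549.5,-330.7,17],[549.5,-330.7,45]]).round(1))
for d in ms:
    m=d["mask"]; ys,xs=np.nonzero(m)
    if not(260<xs.mean()<310): continue
    print(round(d["confidence"],2),xs.min(),xs.max(),ys.min(),ys.max())
    for y in range(ys.min(),ys.max()+1,3): r=xs[ys==y]; print(y,r.min(),r.max(),end="; ")
    z=106 if ys.mean()<235 else 17
    mod=soft("side",[549.4,-330.5,z],CUP)>.5; my,mx=np.nonzero(mod)
    print("\nmodel")
    for y in range(ys.min(),ys.max()+1,3):
        r=mx[my==y]
        if len(r): print(y,r.min(),r.max(),end="; ")
    print()
```

```text
t 9.49 tcp [ 548.9 -330.4  111.2] F [-0.1  0.7 -0.9] M [-0.05  0.16 -0.05] w 0.618
[[283.3 227.8]
 [283.9 219.4]
 [281.8 252.9]
 [282.3 245.2]]
0.66 248 273 232 276
232 252 258; 235 249 261; 238 249 261; 241 251 261; 244 253 264; 247 254 267; 250 255 269; 253 252 270; 256 252 272; 259 252 273; 262 253 273; 265 254 273; 268 254 273; 271 254 272; 274 255 269; 
model
241 279 285; 244 275 289; 247 273 290; 250 272 292; 253 272 291; 256 274 290; 259 279 286; 
0.56 272 291 241 253
241 280 283; 244 275 288; 247 273 290; 250 272 291; 253 273 280; 
model
241 279 285; 244 275 289; 247 273 290; 250 272 292; 253 272 291;
```

Run:
```python
from h import *
mod=soft("side",[549.2,-330.4,107],CUP)>.5; y,x=np.nonzero(mod); print(x.min(),x.max(),y.min(),y.max())
robot.servo_line([PEG[0],PEG[1],50],120); st()
robot.servo_line([PEG[0],PEG[1],41],60); st()
for z in np.arange(39,33.5,-1):
    robot.servo_line([PEG[0],PEG[1],z],40); o=st()
    if o["contact_force"][2]>12: break
shot("p2_side","side",(200,180,360,300))
```

```text
273 294 215 233
t 10.24 tcp [ 549.8 -330.9   50.4] F [-0.1 -0.1 -0.3] M [-0.08  0.1   0.01] w 0.619
t 10.54 tcp [ 549.3 -330.6   40.9] F [-1.1  0.3 -1.5] M [-0.04  0.11  0.  ] w 0.617
t 10.79 tcp [ 549.5 -330.7   39. ] F [-0.4  0.6 -1.1] M [-0.06  0.11  0.05] w 0.615
t 11.04 tcp [ 549.5 -330.7   38. ] F [ 0.4  0.1 -0.3] M [-0.01  0.1   0.01] w 0.618
t 11.29 tcp [ 549.6 -330.8   37.2] F [ 0.3 -0.4  0.6] M [-0.07  0.07 -0.01] w 0.617
t 11.54 tcp [ 549.7 -330.8   37.1] F [-2.8  1.4  6.4] M [ 0.25  0.6  -0.04] w 0.620
t 11.79 tcp [ 549.7 -330.8   37. ] F [-3.9  2.  12.6] M [0.47 1.09 0.05] w 0.616
```

View pics/p2_side.png

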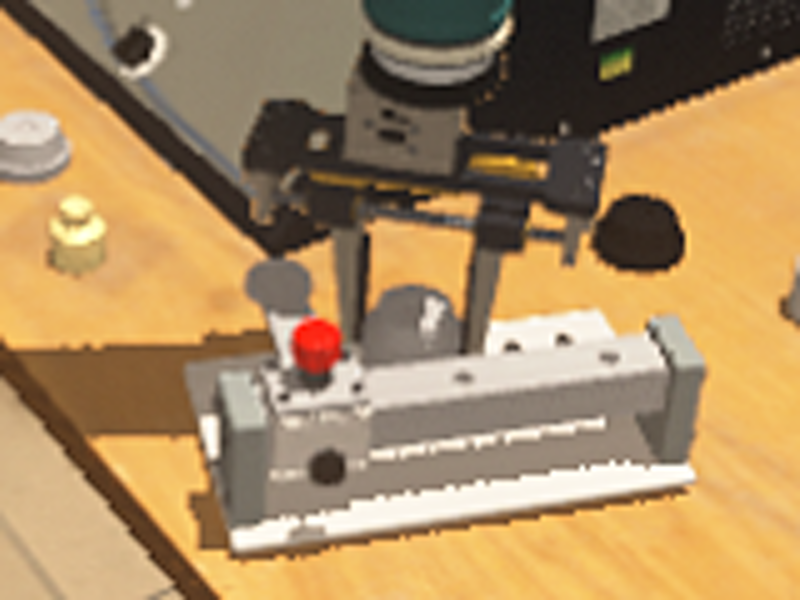

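The cup seated exactly at the expected height: contact at TCP z = 37 mm, so the rim is at 33 mm. Releasing and fetching the second cup.

Run:
```python
from h import *
robot.servo_line([PEG[0],PEG[1],37],40)
grip(0.8); st()
robot.servo_line([PEG[0],PEG[1],150],150); st()
SW(.5,JA+.5); shot("p3_side","side",(200,180,360,300))
SW(0,-1.57);grip(1.0)
R=rot(-np.pi/2); N=[470.5,-4.6]
robot.movep([*N,60],R); o=st(); print(np.round(o["joints"],2))
shot("n1_side","side",(130,80,330,230))
```

```text
t 12.53 tcp [ 549.4 -330.6   36.8] F [ 0.6  0.3 -0.4] M [-0.08  0.05 -0.04] w 0.802
t 13.43 tcp [ 548.8 -330.3  149.1] F [-0.7  1.1  0.8] M [-0.1   0.13 -0.05] w 0.799
t 16.57 tcp [470.4  -4.9  60.2] F [ 0.9 -0.3  0.1] M [-0.06  0.19 -0.02] w 0.999
[-0.05  0.41 -0.02  2.14  0.01  0.59 -1.64]
```

View pics/p3_side.png

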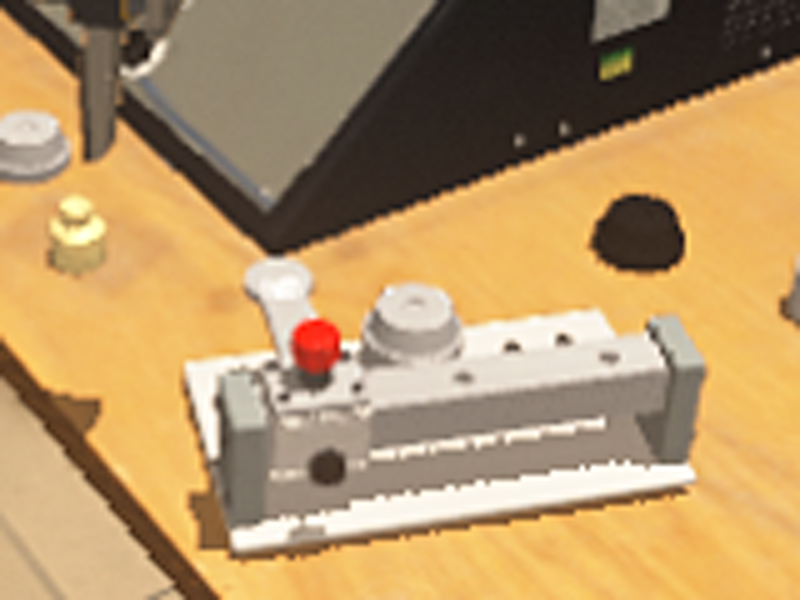

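View pics/n1_side.png

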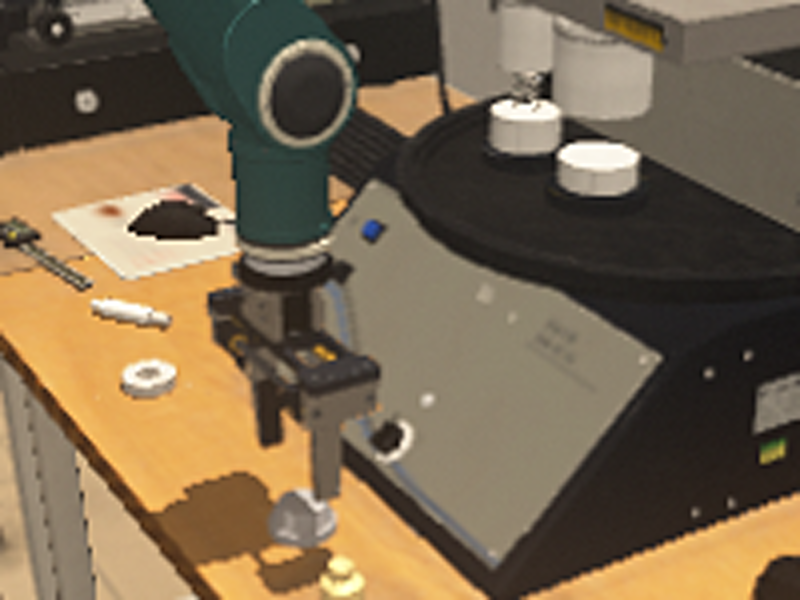

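The second cup sits upright and level on the stack (crop (412,320)). The jaws are over the remaining cup (crop (303,517)), and the weight is clear.

Run:
```python
from h import *
N=[470.5,-4.6]
robot.servo_line([*N,20],120); robot.servo_line([*N,4],50); st()
grip(0.4,25); st()
robot.servo_line([*N,80],150); st()
SW(0,-1.57); SW(.5,JA+.5)
robot.movep([PEG[0],PEG[1],125],rot(JA)); st()
robot.servo_line([PEG[0],PEG[1],66],120); st()
shot("q1_side","side",(200,180,360,300))
robot.servo_line([PEG[0],PEG[1],57],60); st()
for z in np.arange(55,50,-1):
    robot.servo_line([PEG[0],PEG[1],z],40); o=st()
    if o["contact_force"][2]>10: break
shot("q2_side","side",(200,180,360,300))
```

```text
t 17.57 tcp [470.3  -4.6   3.7] F [ 0.3  0.4 -0.5] M [ 0.02  0.23 -0.01] w 1.000
t 18.20 tcp [470.6  -4.5   4.1] F [ 0.1 -0.1  1.2] M [0.05 0.15 0.03] w 0.620
t 18.86 tcp [470.   -4.6  79.6] F [ 0.7  0.4 -2.6] M [-0.02  0.2   0.  ] w 0.618
t 21.44 tcp [ 548.8 -329.8  124.9] F [-0.1  0.9 -1.3] M [-0.07  0.16  0.07] w 0.621
t 22.08 tcp [ 549.8 -330.9   66.8] F [-0.5  0.7 -1.4] M [-0.05  0.11 -0.04] w 0.624
t 22.43 tcp [ 549.2 -330.5   56.7] F [ 0.8 -0.4 -0.8] M [-0.08  0.1   0.03] w 0.619
t 22.68 tcp [ 549.4 -330.6   54.9] F [ 0.6 -0.5 -1.6] M [-0.04  0.14 -0.01] w 0.617
t 22.93 tcp [ 549.5 -330.6   54. ] F [-0.8  0.  -1.3] M [-0.08  0.11 -0.04] w 0.618
t 23.18 tcp [ 549.7 -330.8   53.2] F [-0.1 -0.7  0.2] M [-0.07  0.1   0.02] w 0.620
t 23.43 tcp [ 549.7 -330.8   53.1] F [-2.4  1.1  4.9] M [ 0.2   0.58 -0.  ] w 0.620
t 23.68 tcp [ 549.7 -330.8   53. ] F [-4.3  3.2 11.4] M [0.53 1.08 0.06] w 0.621
```

View pics/q2_side.png

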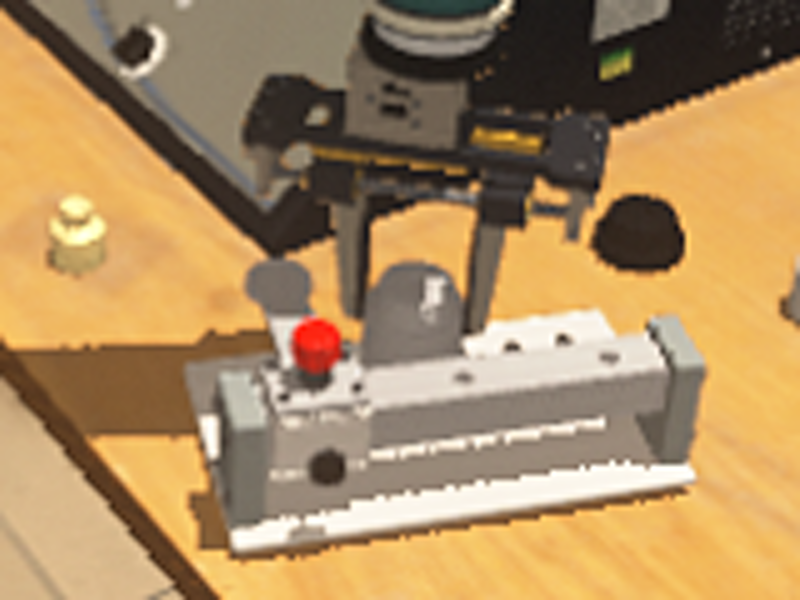

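Run:
```python
from h import *
robot.servo_line([PEG[0],PEG[1],53],40)
grip(0.8); st()
robot.servo_line([PEG[0],PEG[1],165],150); st()
SW(.6,CAR[2]+.6); grip(0.6)
shot("r_side","side",(200,180,360,300)); 
M=viewer.silhouettes("knob_mid","side"); 
K0=cp(CAR,[(-80,-44,114)])[0]; print(K0, proj("side",[K0]))
for d in M:
    ys,xs=np.nonzero(d["mask"]); print(d["confidence"],xs.mean(),ys.mean(),d["mask"].sum())
st()
```

```text
t 24.43 tcp [ 549.4 -330.6   52.8] F [0.6 0.2 1.1] M [-0.06  0.11 -0.03] w 0.801
t 25.32 tcp [ 548.8 -330.3  164.1] F [ 0.   1.2 -0.7] M [-0.02  0.12  0.01] w 0.798
[ 443.67872802 -381.71215005  114.        ] [[262.24841615 248.7353756 ]]
t 26.79 tcp [ 332.8 -268.2  184.6] F [ 0.6 -0.5 -0.2] M [-0.07  0.09  0.02] w 0.600
```

View pics/r_side.png

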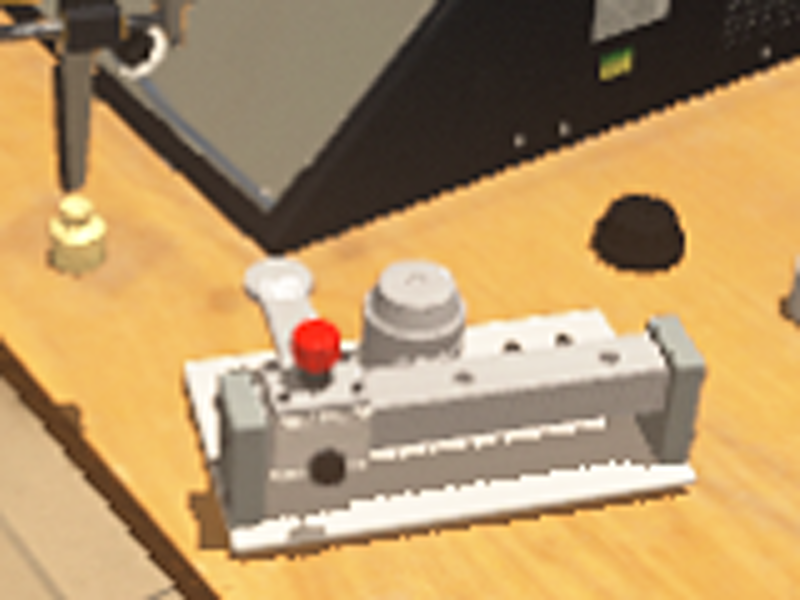

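The third cup is home and the stack is upright (crop (415,310)). The weight is untouched, and the knob at crop (317,346) matches the model. Now the knob.

Run:
```python
from h import *
K0=cp(CAR,[(-80,-44,0)])[0][:2]; R=rot(CAR[2])
robot.movep([*K0,150],R); o=st(); print(np.round(o["joints"],2))
robot.servo_line([*K0,101],90); st()
grip(0.0,40); robot.hold(.3); o=st()
f=o["contact_force"]; c,s=np.cos(CAR[2]),np.sin(CAR[2]); print("car frame F",c*f[0]+s*f[1],-s*f[0]+c*f[1])
shot("k1_side","side",(200,160,360,280))
```

```text
t 27.48 tcp [ 442.7 -380.7  149.6] F [-0.1  0.5  0.2] M [-0.04  0.11 -0.03] w 0.601
[ 0.62  0.43  0.04  1.83 -0.02  0.89  0.3 ]
t 28.18 tcp [ 443.9 -381.8  101.3] F [ 0.9 -0.1  0.2] M [-0.09  0.13  0.  ] w 0.599
t 29.07 tcp [ 444.3 -382.   101.3] F [ 3.2 -0.3  0.7] M [-0.34 -0.57  0.01] w 0.247
car frame F 3.0896833072807017 0.892054372357346
```

View pics/k1_side.png

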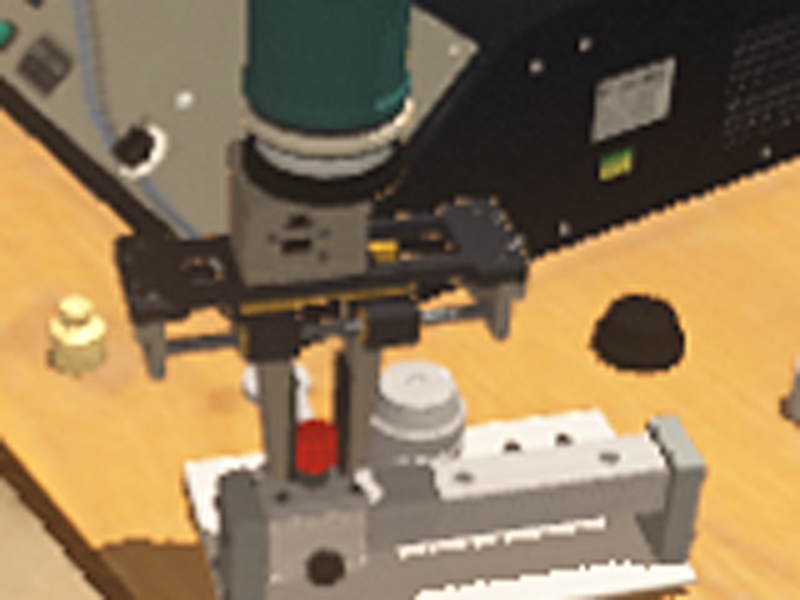

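Gripped (width matches the knob, side force only 3 N). Lifting the pin.

Run:
```python
from h import *
o=robot.observe(); p=o["tcp_pos"]; 
for z in(105,109,113): robot.servo_line([444.1,-381.9,z],40); st()
robot.hold(.3); st()
shot("k2_side","side",(200,160,360,280))
```

```text
t 29.37 tcp [ 444.1 -381.9  104.6] F [ 3.8 -1.8 -2.4] M [-0.59 -0.85 -0.02] w 0.249
t 29.62 tcp [ 443.6 -381.7  108.4] F [ 2.6 -2.8 -6.4] M [-0.64 -0.59  0.05] w 0.244
t 29.87 tcp [ 443.6 -381.7  112.5] F [ 2.8 -2.3 -7.2] M [-0.58 -0.56 -0.01] w 0.248
t 30.17 tcp [ 443.6 -381.7  112.6] F [ 1.8 -1.3 -7.5] M [-0.51 -0.3  -0.04] w 0.249
```

View pics/k2_side.png

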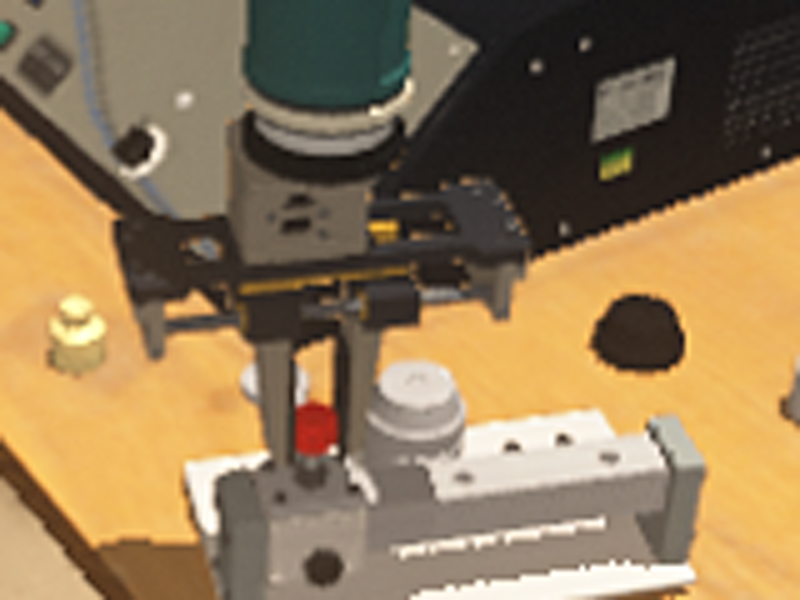

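The knob rose about 11–12 mm against the spring, showing the pin shaft at crop (313,468). Sliding.

```bash
cat >> h.py <<'E'
U=np.array([np.cos(CAR[2]),np.sin(CAR[2])]); V=np.array([-U[1],U[0]])
def cf(o):
    f=o["contact_force"]; p=o["tcp_pos"][:2]-np.array([444.1,-381.9]); print("  car: s %.1f lat %.1f Fx %.1f Fy %.1f Fz %.1f"%(p@U,p@V,f[:2]@U,f[:2]@V,f[2]))
E
python3 - <<'E'
from h import *
P0=np.array([444.1,-381.9])
for s in(20,40,60,78): robot.servo_line([*(P0+s*U),113],60); cf(robot.observe())
robot.hold(.2); cf(st())
shot("k3_side","side",(200,160,360,280))
E
```

```text
car: s 21.1 lat 0.1 Fx 2.5 Fy -1.1 Fz -7.6
  car: s 41.6 lat 0.2 Fx 1.9 Fy 0.1 Fz -8.8
  car: s 61.5 lat 0.3 Fx 2.8 Fy 1.2 Fz -7.2
  car: s 79.5 lat 0.3 Fx 1.7 Fy 1.0 Fz -8.8
t 32.32 tcp [ 517.5 -410.2  113.3] F [ 3.2  1.8 -7.4] M [ 0.14 -0.42  0.04] w 0.251
  car: s 78.7 lat 0.3 Fx 2.3 Fy 2.9 Fz -7.4
```

View pics/k3_side.png

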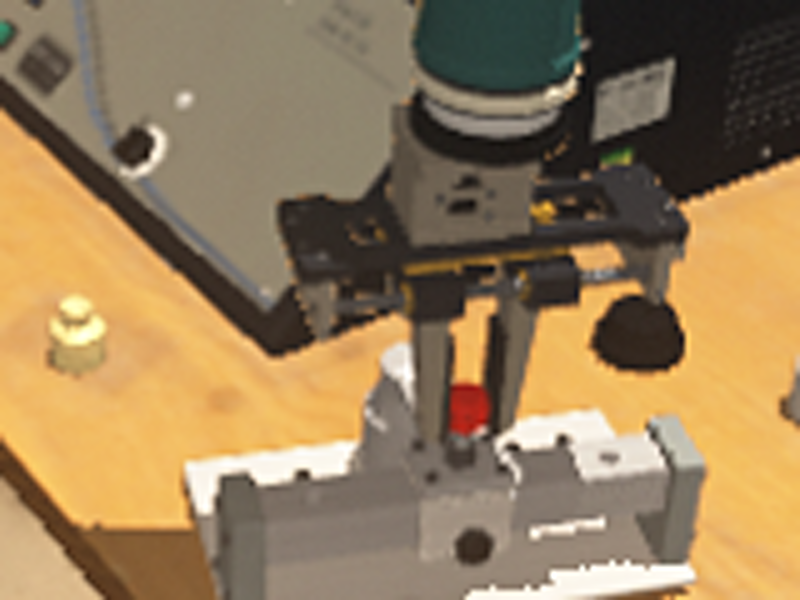

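The arm is over the stack and the keeper is at about 79 mm. Moving to 80 and letting the pin down.

Run:
```python
from h import *
P0=np.array([444.1,-381.9])-.25*V*0
s=79.8; q=P0+s*U
robot.servo_line([*q,113],30); cf(st())
for z in(110,107,105,103,102,101,100.3):
    robot.servo_line([*q,z],25); o=st(); cf(o)
    if o["contact_force"][2]>10: break
robot.hold(.3); cf(st())
shot("k4_side","side",(200,160,360,280))
```

```text
t 32.62 tcp [ 517.8 -410.4  112.7] F [-0.1  2.4 -7.8] M [0.55 0.12 0.04] w 0.246
  car: s 79.0 lat 0.2 Fx -1.0 Fy 2.2 Fz -7.8
t 32.88 tcp [ 518.2 -410.5  109.6] F [ 0.   3.  -7.2] M [0.66 0.2  0.04] w 0.250
  car: s 79.4 lat 0.3 Fx -1.1 Fy 2.8 Fz -7.2
t 33.15 tcp [ 518.6 -410.7  106.9] F [ 0.2  4.1 -6.4] M [ 0.7   0.12 -0.02] w 0.248
  car: s 79.9 lat 0.2 Fx -1.3 Fy 3.9 Fz -6.4
t 33.40 tcp [ 518.8 -410.8  104.9] F [ 1.   2.6 -7.9] M [ 0.69 -0.18 -0.05] w 0.250
  car: s 80.1 lat 0.2 Fx -0.0 Fy 2.8 Fz -7.9
t 33.65 tcp [ 519.  -410.9  103.1] F [ 2.1  3.1 -5.8] M [ 0.66 -0.34  0.  ] w 0.250
  car: s 80.3 lat 0.2 Fx 0.9 Fy 3.7 Fz -5.8
t 33.90 tcp [ 519.  -410.9  102.3] F [ 2.5  3.5 -4.7] M [ 0.73 -0.45 -0.  ] w 0.251
  car: s 80.3 lat 0.2 Fx 1.1 Fy 4.1 Fz -4.7
t 34.15 tcp [ 519.  -411.   101.4] F [ 3.3  2.7 -2.1] M [ 0.86 -0.52  0.01] w 0.251
  car: s 80.3 lat 0.2 Fx 2.1 Fy 3.7 Fz -2.1
t 34.40 tcp [ 519.1 -411.   101.4] F [2.3 5.1 1.1] M [ 1.07 -0.26 -0.01] w 0.248
  car: s 80.4 lat 0.1 Fx 0.3 Fy 5.6 Fz 1.1
t 34.70 tcp [ 519.1 -411.   101.4] F [2.1 5.6 1.7] M [ 1.11 -0.32 -0.01] w 0.251
  car: s 80.4 lat 0.1 Fx -0.1 Fy 6.0 Fz 1.7
```

View pics/k4_side.png

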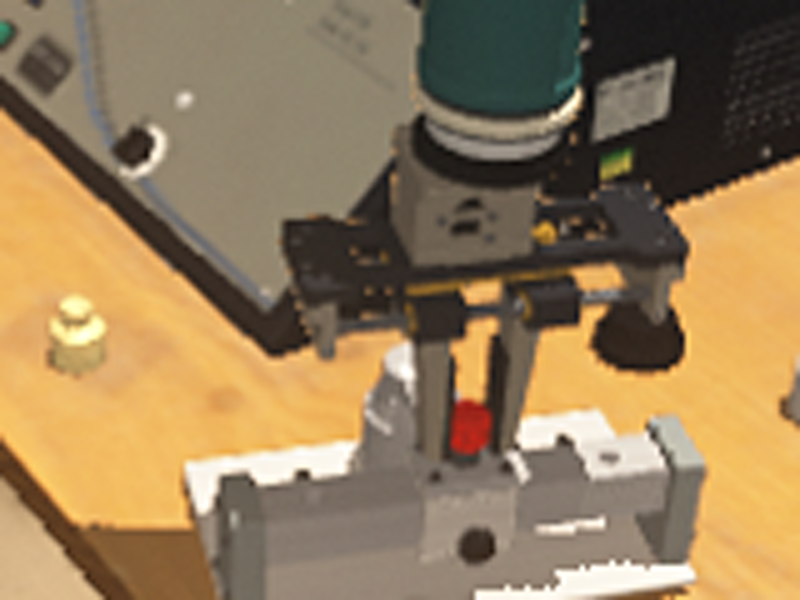

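The pin is home: it stopped at TCP z = 101.4 mm, against 101.3 when parked, and the spring pull has vanished. I'll add a light push down, relieve the side load, and do a final check.

Run:
```python
from h import *
P0=np.array([444.1,-381.9]); q=P0+79.8*U+.7*V
robot.servo_line([*q,99.7],15); cf(st())
robot.hold(.5); cf(st())
q2=q+1.0*U; robot.servo_line([*q2,99.7],15); robot.hold(.2); print("lock test");cf(st())
robot.servo_line([*q,99.7],15); robot.hold(.3); cf(st())
shot("z_side","side",(190,170,350,290)); shot("z_top","top",(240,140,380,245))
for n in("knob_mid","keeper_tip","weight_1","cup_0","ring_gauge","screwdriver_1"): print(n,[pin(n,c) if not viewer.read_camera(c) is None else 0 for c in("side","top")])
```

```text
t 35.00 tcp [ 519.2 -411.   101.3] F [0.1 4.6 6.6] M [ 1.03 -0.01 -0.03] w 0.252
  car: s 80.5 lat 0.2 Fx -1.6 Fy 4.4 Fz 6.6
t 35.50 tcp [ 519.2 -411.   101.3] F [0.1 3.2 6.5] M [ 1.05  0.07 -0.02] w 0.250
  car: s 80.5 lat 0.1 Fx -1.1 Fy 3.0 Fz 6.5
lock test
t 35.95 tcp [ 520.  -411.3  101.3] F [1.  5.3 5.9] M [ 1.07  0.12 -0.01] w 0.249
  car: s 81.4 lat 0.2 Fx -0.9 Fy 5.3 Fz 5.9
t 36.50 tcp [ 519.8 -411.2  101.3] F [2.4 3.8 7.4] M [ 0.84 -0.3   0.05] w 0.252
  car: s 81.2 lat 0.2 Fx 0.8 Fy 4.5 Fz 7.4
knob_mid [[(array([ 521.9, -412.6,  111.7]), 0.43), (array([ 554.5, -327.5,   50.5]), 0.33)], [(array([ 546.4, -331.4,   47.5]), 0.63)]]
keeper_tip [[(array([ 555. , -327.8,   82.3]), 0.9)], [(array([ 546.1, -331.8,   83.5]), 0.59)]]
weight_1 [[(array([ 450.4, -119.3,   -2.7]), 0.49)], [(array([461.4, 300.9,   1.5]), 0.69), (array([ 449.6, -117. ,   -2.6]), 0.66)]]
cup_0 [[(array([ 756.9, -298.4,   -2.1]), 0.68), (array([ 555.6, -326.6,   48.1]), 0.63), (array([ 555.2, -332.6,   33.8]), 0.61), (array([ 555.5, -329.2,   81.8]), 0.51), (array([ 519.3, -410.7,  112.4]), 0.28)], [(array([ 755.1, -297.6,    2.9]), 0.59), (array([ 547. , -328.4,   49.1]), 0.46)]]
ring_gauge [[(array([4.644e+02, 3.012e+02, 4.000e-01]), 0.63)], [(array([460.6, 300.3,   2.7]), 0.67)]]
screwdriver_1 [[(array([ 554.8, -330. ,   32.4]), 0.63), (array([ 4.771e+02, -5.914e+02,  5.000e-01]), 0.57)], [(array([ 473.9, -594.5,   -3.4]), 0.55), (array([ 513.8, -413.4,   79.1]), 0.16)]]
```

View pics/z_side.png

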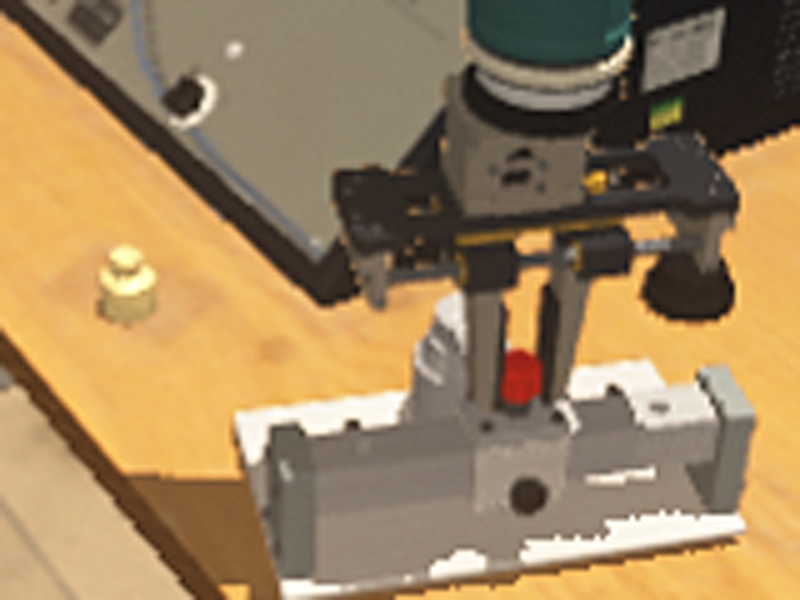

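View pics/z_top.png

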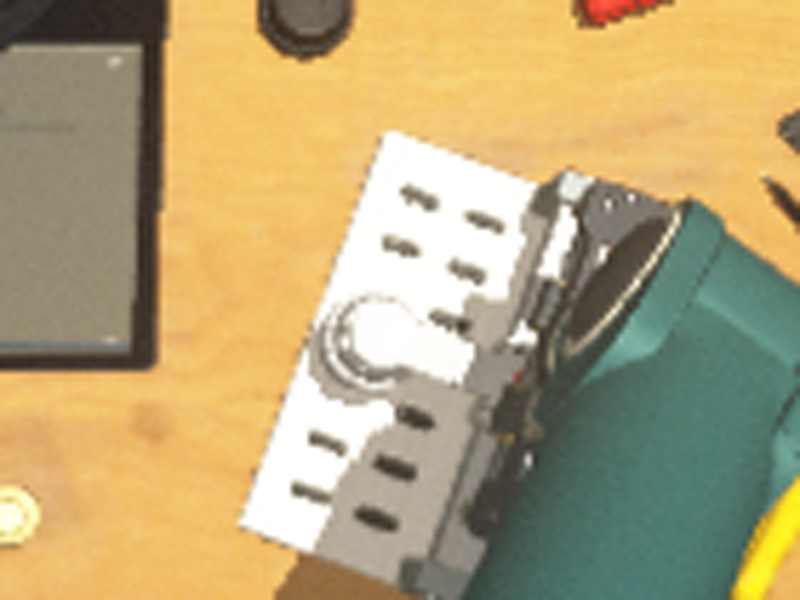

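The top view shows the disc centred over the stack, the weight is unchanged, and the knob sits low in both the side view and the z reading. The 1 mm lock test moved freely, and the hole (10 mm) should allow about ±1 mm around the pin (8 mm). I'll find both ends of that play to prove the lock, then centre the keeper.

Run:
```python
from h import *
P0=np.array([444.1,-381.9])+.7*V
def go(s): 
    robot.servo_line([*(P0+s*U),99.9],15); robot.hold(.1); o=robot.observe(); print("cmd",round(s,1),end=""); cf(o); return o["contact_force"][:2]@U
ends=[]
s=80.8
for d in(1,-1):
    while True:
        F=go(s)
        if F*d<-7 or abs(s-80)>4: break
        s+=d*.7
    ends.append((robot.observe()["tcp_pos"][:2]-P0)@U)
print(ends); m=sum(ends)/2
go(m); robot.hold(.3); cf(st())
```

```text
cmd 80.8  car: s 81.4 lat 0.2 Fx -1.0 Fy 3.2 Fz 7.0
cmd 81.5  car: s 81.9 lat 0.2 Fx -1.9 Fy 4.0 Fz 7.8
cmd 82.2  car: s 82.6 lat 0.2 Fx -1.4 Fy 3.3 Fz 7.8
cmd 82.9  car: s 82.8 lat 0.2 Fx -3.6 Fy 4.9 Fz 9.6
cmd 83.6  car: s 82.9 lat 0.2 Fx -4.8 Fy 3.9 Fz 10.5
cmd 84.3  car: s 83.0 lat 0.2 Fx -6.4 Fy 4.6 Fz 10.8
cmd 84.3  car: s 83.0 lat 0.2 Fx -6.2 Fy 4.6 Fz 10.7
[np.float64(82.98272185459443), np.float64(82.97417162368019)]
cmd 83.0  car: s 82.8 lat 0.2 Fx -3.3 Fy 6.2 Fz 8.1
t 40.90 tcp [ 521.3 -411.8  101.3] F [-0.8  6.7  8.2] M [ 1.14  0.39 -0.03] w 0.252
  car: s 82.8 lat 0.2 Fx -3.2 Fy 6.0 Fz 8.2
```

Run:
```python
from h import *
P0=np.array([444.1,-381.9])+.7*V
def go(s): 
    robot.servo_line([*(P0+s*U),99.9],15); robot.hold(.1); o=robot.observe(); print("cmd",round(s,1),end=""); cf(o); print("    z %.1f My %.2f"%(o["tcp_pos"][2],o["wrist_torque"]@np.array([V[0],V[1],0]))); return o["contact_force"][:2]@U
s=82
while s>77:
    F=go(s)
    if F>6: break
    s-=.7
```

```text
cmd 82  car: s 82.6 lat 0.2 Fx -1.2 Fy 4.1 Fz 6.2
    z 101.3 My 0.31
cmd 81.3  car: s 82.5 lat 0.2 Fx 0.9 Fy 3.2 Fz 5.9
    z 101.3 My -0.02
cmd 80.6  car: s 82.1 lat 0.2 Fx 1.2 Fy 3.3 Fz 6.2
    z 101.3 My -0.27
cmd 79.9  car: s 81.4 lat 0.2 Fx 1.7 Fy 5.2 Fz 5.4
    z 101.3 My -0.24
cmd 79.2  car: s 80.7 lat 0.2 Fx 1.3 Fy 3.7 Fz 5.8
    z 101.3 My -0.25
cmd 78.5  car: s 80.3 lat 0.2 Fx 2.2 Fy 3.7 Fz 5.0
    z 101.3 My -0.46
cmd 77.8  car: s 80.2 lat 0.2 Fx 3.9 Fy 3.3 Fz 4.2
    z 101.3 My -0.82
cmd 77.1  car: s 80.0 lat 0.3 Fx 5.8 Fy 3.2 Fz 3.9
    z 101.3 My -1.20
```

Both ends of the play were found: s = 80.2 and 82.8, with firm stops and z steady at 101.3. So the pin is captured in the hole, and the centre is about 81.5 in my offset scale. Centring and handing in.

Run:
```python
from h import *
P0=np.array([444.1,-381.9])+.7*V
robot.servo_line([*(P0+81.0*U),99.7],15); robot.hold(.4); cf(st())
shot("end_side","side",(190,170,350,290))
robot.job_done(); cf(st())
```

```text
t 44.51 tcp [ 520.3 -411.4  101.3] F [1.6 4.  8.8] M [ 0.86 -0.14  0.06] w 0.247
  car: s 81.7 lat 0.2 Fx 0.1 Fy 4.3 Fz 8.8
the job is handed in; nothing more can be done
the job is handed in; nothing more can be done
```

View pics/end_side.png

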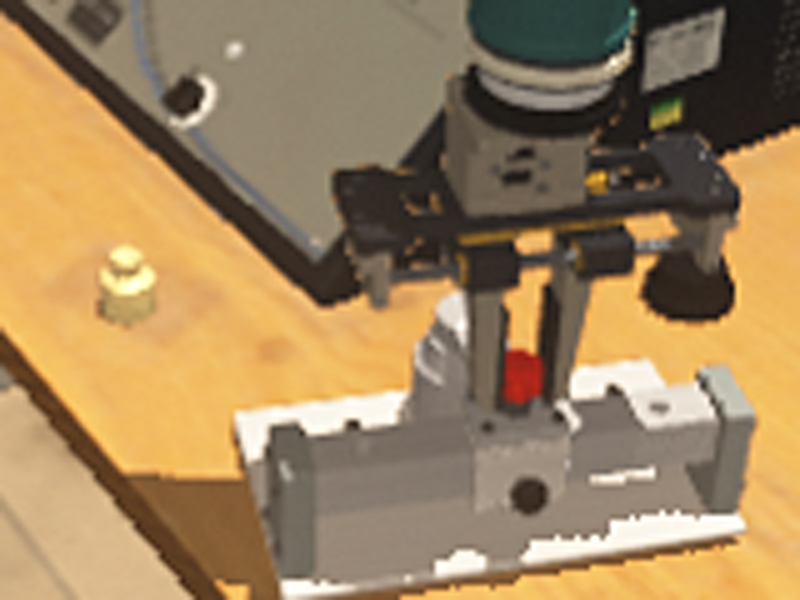

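I handed the job in at about 44.5 s. Both loose cups are stacked over the one on the peg, the keeper is locked at the middle hole, and the gripper still holds the knob with the pin pressed home.

- **Cups:** each cup met its stop at the expected height (rims at 33 and 49 mm). The side picture then showed one upright stack of three.
- **Pin:** it was pulled about 11 mm and the keeper was slid along. Let down, it stopped at tool height 101.3 mm, the same as when parked. The spring pull disappeared there.
- **Final hold:** the knob is gripped at 40 N and pushed down with about 9 N, with about 4 N of side load. The top picture, taken before the final centring, shows the disc over the stack.
- **Bystanders:** the weight, ring gauge and screwdriver read unchanged.

One check disagreed at first. A 1 mm push on the keeper met no resistance. Pushing further found stops 2.6 mm apart, about the pin's play in its hole, so the pin is captured. The middle of that play read about 81.5 mm on my scale instead of 80; I put that down to an offset in my zero and left the keeper there (last reading 81.7).

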